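# Present the front reed plate by its notch

### The arm

A 6-joint arm with a two-finger parallel gripper is mounted at the origin on the work surface. World frame = base frame: x ahead of the robot, y to its left, z up, the work surface at z = 0. Lengths are in mm, angles in rad, forces in N, time in s.
With the tool pointing down it reaches from about 350 to 1000 mm from the base axis. Payload 7.1 kg.
Tool frame: the origin (TCP) lies between the finger pads; the fingertips stand 11 mm ahead of it and the grasp point (between the pads) lies 8 mm behind it; z points along the fingers, y is the line along which they close (so a half turn about z gives the same grasp; the last joint's range is limited). The gripper opens to 85 mm and grips with 20 to 120 N. Pads are 22 mm wide; open, the fingers measure 114 mm over their backs; the gripper's body (76 mm by 85 mm) begins 54 mm behind the grasp point. The pads swing forward as they close: fully open they stand 13 mm farther back than shut.
Start: joints at [-1.364, 0.423, 1.63, -0, 1.089, -0.019], TCP at [139.948, -609.114, 242.319] pointing down, gripper open.
Joint ranges: [-3, 3], [-0.9, 2.11], [0.09, 2.58], [-1.31, 4.45], [0.11, 2.69], [-2.54, 2.54]. Speed limits (rad/s): [2.39, 2.39, 3.01, 3.14, 3.14, 3.14].

### API

Orientations are given as a unit quaternion [w, x, y, z].
In Python, from bench import * gives the robot as it stands.
- The arm moves only by the shell command python3 -m jog 'ROWS' [FORCE]. ROWS is JSON, a list of rows, each a list of 3 entries, a list of its own where there are three numbers: the shift along the tool's x, y, z in mm, then the turn about the tool's z in degrees, then the gripper command: -1 is fully open, 1 is shut, values between are in proportion. In form: [[[dx, dy, dz], twist, grip], ...]. A call has 1 to 5 rows; each row is the pose to reach, as a shift and turn from the pose commanded when the call began, along the tool's axes at that moment; what a row does not reach only later rows make up. A row lasts 1/10 s, in which the tool goes at most 50 mm and 8.59 degrees, less where a joint would pass 70% of its speed; a pose out of reach is approached as far as the arm can. A call with a gripper value outside its range is refused whole. The fingers move at their own pace and stop on an object; FORCE is the grip in N (left out, the last holds). Time passes only in rows, so rows that repeat a pose let the fingers close. It gives the time, the measured TCP pose, the force, the opening and the grip force at its end, in the units of the state.
- sense(): the state, without advancing time (a new reading comes with each control period).
- get_image(name): name is "scene" or "top"; returns a dict with "img" (420x560x3 uint8, red, green, blue), "depth" (420x560 float32, mm along the optical axis (not along the pixel's ray), 0 where there is no reading), "fov_y" (degrees; the focal length in pixels is half the picture's height over the tangent of half this angle, whatever the lens; pixels are square), "cx", "cy" (the principal point, pixels), "position" and "orientation" of the camera in the world. Camera axes: x right, y down, z forward; pixel columns grow to the right and rows downward; lengths in mm; the calibration is good to about 2 mm. A picture is of the moment at which its call begins.
- finish_job(): hands the job in; it is judged then, once.
The state is a dict: "time": time; "joint_pos": joint angles; "qd": joint speeds; "tau": joint torques, N m; "tool_pos": TCP position; "tool_rot": TCP orientation; "force": force on the tool from outside, world axes, zero at the start; "torque": the same for the moment, N m; "finger_gap": opening from 0.0 (shut) to 1.0 (fully open); "gripper_force": force on a finger pad.
Only numpy, scipy, OpenCV 4.12 (cv2) and the standard library are available. Lean on these libraries where they do the work, as an engineer would, in place of code of your own. Each camera call takes 0.05 s, during which the arm holds its last target. There are 200 camera calls.

### The job

Draw the front one (nearest the robot) of the two combs with brass reed plates that lean in the grooves of the open walnut case up out of its groove, and tell its low-note end by the small corner notch, which may be at the top or hidden down in the groove. Finish while still holding it in the gripper a few centimetres clear above the white ceramic rest: level, brass reed side up, centred over the rest and lined up along it, with the notched end to the robot's left. Leave the rear comb in its groove and everything else on the desk where it is.

Things in the scene. Friction and masses are not known exactly. Their poses are not given: they have to be found in the camera images.
- comb_a: pear-wood harmonica comb, 110 x 30 x 8 mm, 60 g, brass reed plate on one face, the other bare wood. Leans about 37 deg from upright in a groove, reed side up and to the robot. Origin: centre of the block. x: lengthwise to the low-note end, marked by an 10 x 10 mm notch at the +x +y corner; y: across; z: out of the reed side. Stands notched end up, in the front or rear groove
- comb_b: pear-wood harmonica comb, 110 x 30 x 8 mm, 60 g, brass reed plate on one face, the other bare wood. Leans about 37 deg from upright in a groove, reed side up and to the robot. Origin: centre of the block. x: lengthwise to the low-note end, marked by an 10 x 10 mm notch at the +x +y corner; y: across; z: out of the reed side. Stands notched end down (hidden), front or rear groove
- comb_a_notched_end (a point): centre of comb_a's short end that has the notch, 55 mm from its origin along its x
- comb_b_notched_end (a point): centre of comb_b's short end that has the notch, 55 mm from its origin along its x
- case: walnut case, fixed, 178 (x) x 140 (y) x 46 mm high, front (-x) roughly to the robot; origin: centre of its underside, z up. Lid fixed upright on its left (+y) side: from y = 70 to 134 mm, top 187 mm above the desk. Right part (y -61 to 5 mm): slanting grooves across y, leaning 35 deg from upright to +x, rib tops level with the rim; floor 9 mm up
- front_groove (a point): where the centre of the comb in the front groove starts (give or take 10 mm along the case's y). Grooves are 10 mm wide and 40 mm deep along the slant: some 70 mm of each comb stands out
- rear_groove (a point): where the centre of the comb in the rear groove starts (give or take 10 mm along the case's y); 40 mm behind the front comb, measured square to the faces
- rest: white ceramic rest, fixed, 60 (x) x 140 (y) x 20 mm high, two cross ribs on a slab; origin: centre of its underside, z up, its long axis is y, +y to the robot's left (within 0.4 rad)
- cover_in_case: bystander: chrome cover, 108 x 29 x 11 mm, lying in the case's left compartment; origin at its underside
- cover_on_desk: bystander: chrome cover, 108 x 29 x 11 mm, lying on the desk; origin at its underside
- mallet: bystander: hardwood tapping mallet lying on the desk, about 220 mm long, head 34 x 62 x 34 mm; origin under the middle of its handle, on the desk
- screw_jar: bystander: small jar, 48 mm across, 55 mm tall; origin at its underside
- screwdriver: bystander: screwdriver 170 mm long lying on the desk
- scraper: bystander: scraper with wooden handle, 165 mm long, 12 mm wide, lying on the desk
There are look-alikes about, which are no part of the job. Leave any pink or red look-alike of the comb_a alone.

How it is judged (in metres and radians):
On the way:
1. the front comb is drawn up out of its groove in the gripper, the other staying in the rear groove (((distance between comb_b and rear_groove below 0.025 m and contact force between the fingers and comb_a above 1 N and z of comb_a in the frame of case above 0.115 m) or (distance between comb_a and rear_groove below 0.025 m and contact force between the fingers and comb_b above 1 N and z of comb_b in the frame of case above 0.115 m))), for 0.2 s.
At the end, for the whole second after the job is handed in: Front comb held, clear of the rest: centre within 30 mm of the rest's centre (plan), underside 15 to 95 mm above the rest; reed side up and level to 0.2 rad, along the rest to 0.25 rad, notched end left, speed under 20 mm/s; other comb within 25 mm of its rear groove seat (((distance between comb_b and rear_groove below 0.025 m and contact force between the fingers and comb_a above 2 N and contact force between comb_a and rest below 0.1 N and horizontal distance between comb_a and rest below 0.03 m and z of comb_a in the frame of rest between 0.039 and 0.12 m and angle between comb_a's own z axis and vertical below 0.2 rad and angle between the x axis of comb_a and the y axis of rest, either way round below 0.25 rad and y of comb_a_notched_end in the frame of rest above 0.02 m and linear speed of comb_a below 0.02 m/s) or (distance between comb_a and rear_groove below 0.025 m and contact force between the fingers and comb_b above 2 N and contact force between comb_b and rest below 0.1 N and horizontal distance between comb_b and rest below 0.03 m and z of comb_b in the frame of rest between 0.039 and 0.12 m and angle between comb_b's own z axis and vertical below 0.2 rad and angle between the x axis of comb_b and the y axis of rest, either way round below 0.25 rad and y of comb_b_notched_end in the frame of rest above 0.02 m and linear speed of comb_b below 0.02 m/s))); the arm keeps its last pose, push and grip.
It fails at once if the rear comb is pulled out or shifted by more than 25 mm (not (distance between comb_a and rear_groove below 0.025 m) and not (distance between comb_b and rear_groove below 0.025 m)).
It fails at once if a cover, the mallet, jar, screwdriver or scraper is moved by more than 30 mm (distance of any of cover_in_case, cover_on_desk, mallet, screw_jar, screwdriver, scraper from where it was at the start of the episode above 0.03 m).
It also fails if it takes over 38 s, if anything falls off the work surface, if the arm or the gripper's body presses on something with over 40 N, if the wrist force passes 120 N, or if a joint passes its speed limit or range.

## Working session

There is one attempt and no reset: what is moved stays moved. The work goes in short steps, Python scripts to look and compute and a shell command to move; the robot and the scene stay as the last step left them, time stands still between calls to the robot, and variables do not carry over. Pictures are saved under pics/ and viewed, at most 10 in all, crops included, and the job is handed in when it is done.

```bash
ls; mkdir -p pics; cat > h.py <<'E'
from bench import *
import numpy as np, cv2
from scipy.spatial.transform import Rotation as R
def Rq(q): return R.from_quat([q[1],q[2],q[3],q[0]])
def pts(im):
    d=im["depth"]; h,w=d.shape
    f=h/2/np.tan(np.radians(im["fov_y"])/2)
    v,u=np.mgrid[0:h,0:w]
    P=np.stack([(u-im["cx"])/f*d,(v-im["cy"])/f*d,d],-1)
    W=P@Rq(im["orientation"]).as_matrix().T+np.array(im["position"])
    W[d==0]=np.nan
    return W
E
python3 - <<'E'
from h import *
for n in("scene","top"):
    im=get_image(n); cv2.imwrite(f"pics/{n}0.png",cv2.cvtColor(im["img"],cv2.COLOR_RGB2BGR))
    np.save(f"{n}0.npy",pts(im)); print(n,im["position"],im["orientation"],im["fov_y"])
s=sense(); print(s["tool_pos"],s["tool_rot"],s["time"])
E
```

```text
pics
scene [1199.55286537 -459.87534839  631.73959666] [-0.39123806  0.76669512  0.4553125  -0.22760028] 50.909908900024014
top [ 385.63871657  -90.13576313 1115.20753259] [-0.05749707  0.71201172 -0.69793173  0.05123184] 50.3579438734058
[ 139.8520136  -608.65540172  241.61082225] [-7.00850031e-04  9.93632523e-01  1.12667270e-01 -6.76054091e-05] 0.1
```

View pics/scene0.png

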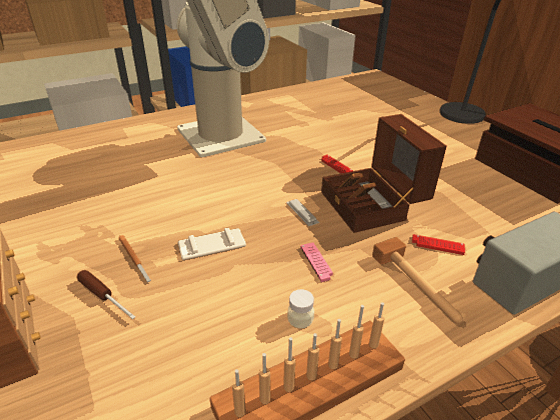

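View pics/top0.png

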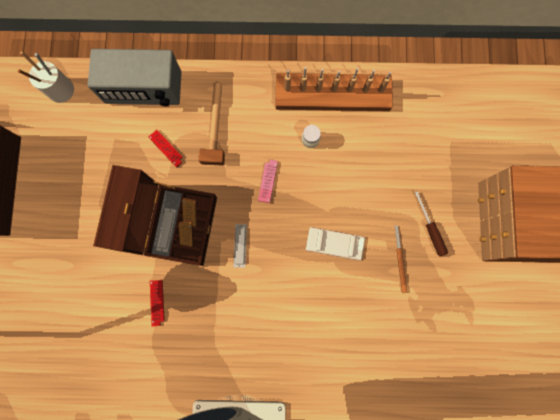

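The scene view shows the case at (365,200) and the rest at (212,243). In the top view the case is at (160,217), the two combs stand near (188,210) (rear) and (185,235) (front), and the rest is at (335,243). Next I'll enlarge the crops.

```bash
python3 - <<'E'
from h import *
a=cv2.imread("pics/scene0.png")[110:240,310:450]; b=cv2.imread("pics/top0.png")[160:275,90:225]
a=cv2.resize(a,(400,371),interpolation=cv2.INTER_CUBIC); b=cv2.resize(b,(400,341),interpolation=cv2.INTER_CUBIC)
b=cv2.copyMakeBorder(b,0,30,0,0,cv2.BORDER_CONSTANT)
c=cv2.convertScaleAbs(np.hstack([a,b]),alpha=1.5,beta=15)
cv2.imwrite("pics/crop0.png",c)
T=np.load("top0.npy")
# case region, height map
print("heights top, rows 185..262 step3, cols 150..216 step 4")
for v in range(185,264,3): print(v,[int(np.nan_to_num(T[v,u,2])) for u in range(146,220,3)])
# rest
m=np.zeros(T.shape[:2],bool); m[220:268,298:372]=1
m&=(T[...,2]>6)&(T[...,2]<40)
p=T[m]; r=cv2.minAreaRect(p[:,:2].astype(np.float32)); print("rest",len(p),r,np.percentile(p[:,2],[5,50,95]), cv2.boxPoints(r).round())
# case rim
m=np.zeros(T.shape[:2],bool); m[150:280,85:225]=1
m&=(T[...,2]>35)&(T[...,2]<54)
p=T[m]; r=cv2.minAreaRect(p[:,:2].astype(np.float32)); print("case",r,cv2.boxPoints(r).round())
E
```

```text
heights top, rows 185..262 step3, cols 150..216 step 4
185 [53, 55, 49, 54, -1, 45, 67, 59, -1, 2, -1, -4, 0, -1, -2, -1, -2, -2, -2, 3, -1, 0, -2, -3, -1]
188 [54, 55, 53, 53, 46, 39, 38, 43, 42, 44, 47, 42, 45, -3, -1, 0, -1, -6, 0, -4, -1, -1, 1, 0, 2]
191 [54, 50, 56, 49, 43, 39, 10, 10, 9, 15, 20, 31, 36, 42, 47, 46, 44, 44, 42, 0, 0, 0, -2, -1, 0]
194 [52, 51, 56, 54, 43, 30, 8, 6, 11, 6, 7, 8, 35, 20, 9, 19, 25, 32, 41, 41, 45, 47, 48, -1, -4]
197 [53, 52, 52, 47, 48, 23, 9, 6, 9, 8, 9, 15, 0, 13, 8, 6, 8, 7, 9, 7, 9, 19, 45, 23, 3]
200 [54, 51, 52, 47, 45, 21, 8, 9, 9, 7, 0, 7, 99, 98, 99, 97, 95, 9, 5, 8, 6, 6, 45, 19, -1]
203 [51, 52, 54, 44, 42, 15, 7, 6, 10, 10, 9, 9, 89, 89, 92, 95, 97, 7, 7, 9, 8, 11, 40, 7, 0]
206 [55, 52, 52, 43, 36, 8, 11, 10, 10, 5, 6, 35, 44, 82, 87, 90, 87, 10, 10, 8, 11, 39, 43, -1, 0]
209 [53, 52, 48, 47, 29, 9, 3, 10, 10, 8, 7, 35, 35, 80, 77, 80, 80, 43, 43, 42, 38, 46, 32, 0, -1]
212 [51, 57, -1, 42, 25, 9, 13, 22, 16, 17, 11, 31, 31, 71, 66, 70, 73, 32, 35, 40, 38, 44, 24, 1, 0]
215 [52, 51, 44, 45, 17, 8, 18, 19, 15, 17, 11, 30, 39, 64, 60,
[... 1310 characters left out ...]
24, 26, 29, 33, 45, 32, 0, 0, -1, -1, -1]
257 [0, 1, 0, 40, 44, 40, 47, 42, 46, 42, 6, 10, 13, 13, 17, 24, 19, 22, 46, 23, -1, 0, -6, -2, 0]
260 [2, 0, 0, 1, 0, -1, 0, -2, -2, 44, 46, 46, 48, 44, 41, 7, 11, 14, 45, 16, -2, -5, 0, -2, -1]
263 [1, -1, 0, -3, -2, 2, 0, -4, 0, 0, 1, 1, 1, -1, 44, 46, 47, 44, 45, 11, -2, 0, 0, 0, 3]
rest 1221 ((495.12725830078125, -227.3167266845703), (139.39610290527344, 83.18463897705078), 80.35101318359375) [ 6.54226789  9.37073853 19.2446253 ] [[ 442. -289.]
 [ 524. -303.]
 [ 548. -166.]
 [ 466. -152.]]
case ((577.4280395507812, 170.16680908203125), (188.7311553955078, 288.1482849121094), 81.50753784179688) [[421.  98.]
 [706.  56.]
 [734. 242.]
 [449. 285.]]
```

View pics/crop0.png

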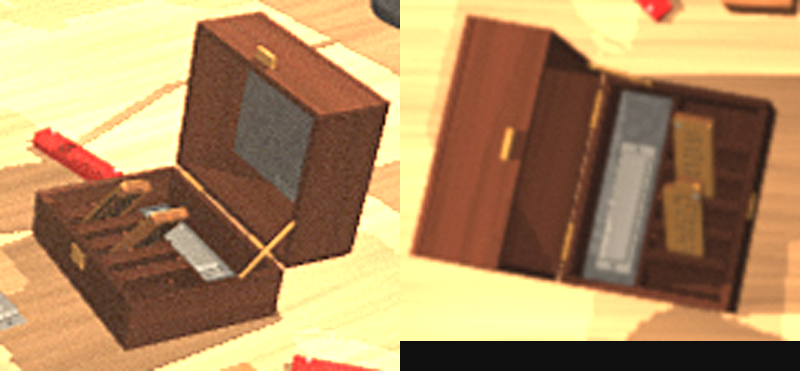

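The crop shows the front comb's top edge at about top-view pixel (186,221) and the rear comb's at about (188,199). Both are brass-up and lean towards +x. Next I'll fit planes and zoom in on the top corners.

```bash
python3 - <<'E'
from h import *
T=np.load("top0.npy"); img=cv2.imread("pics/top0.png")
for n in range(5):  # average more depth
    pass
S=[pts(get_image("top")) for _ in range(6)]; T=np.nanmedian(np.array(S),0)
for nm,(v0,v1) in dict(front=(219,246),rear=(196,219)).items():
    m=np.zeros(T.shape[:2],bool); m[v0:v1,174:200]=1
    m&=(T[...,2]>55)&(T[...,2]<115)
    p=T[m]
    for k in range(4):
        c=p.mean(0); n=np.linalg.svd(p-c,full_matrices=0)[2][2]; n*=np.sign(n[2]); p=p[np.abs((p-c)@n)<5]
    h=np.cross([0,0,1],n); h/=np.linalg.norm(h); h*=np.sign(h[1])
    up=np.cross(n,h); up*=np.sign(up[2])
    a=(p-c)@h; b=(p-c)@up
    print(nm,len(p),"c",c.round(1),"n",n.round(3),"h",h.round(3),"up",up.round(3),"yaw",np.degrees(np.arctan2(-h[0],h[1])))
    print(" h rng",np.percentile(a,[0,3,97,100]).round(1)," up rng",np.percentile(b,[0,3,97,100]).round(1))
    o=b>b.max()-14; 
    print(" top pts (h,up):",[(round(x),round(y)) for x,y in sorted(zip(a[o],b[o]))])
# rest top ribs/bottom slab
m=np.zeros(T.shape[:2],bool); m[215:272,295:375]=1
for lo,hi in((5,30),(14,30)):
    q=T[m&(T[...,2]>lo)&(T[...,2]<hi)]; print("rest",cv2.minAreaRect(q[:,:2].astype(np.float32)))
z=cv2.resize(img[192:250,168:206],None,fx=9,fy=9,interpolation=cv2.INTER_NEAREST)
sc=cv2.imread("pics/scene0.png")[160:225,325:400]; z2=cv2.resize(sc,(int(75*522/65),522),interpolation=cv2.INTER_NEAREST)[:, :440]
cv2.imwrite("pics/z.png",cv2.convertScaleAbs(np.hstack([z,z2]),alpha=1.7,beta=10))
E
```

```text
front 228 c [502.5 132.5  78.7] n [-0.77   0.097  0.631] h [ 0.125  0.992 -0.   ] up [ 0.626 -0.079  0.776] yaw -7.183785435405379
 h rng [-14.  -13.5  15.5  16.3]  up rng [-29.6 -27.5  26.3  27.6]
 top pts (h,up): [(-14, 24), (-14, 26), (-14, 20), (-14, 15), (-14, 17), (-13, 26), (-12, 25), (-12, 21), (-12, 18), (-12, 26), (-12, 15), (-11, 27), (-10, 24), (-10, 21), (-9, 18), (-9, 26), (-9, 14), (-8, 25), (-7, 26), (-7, 22), (-7, 17), (-7, 14), (-7, 19), (-7, 27), (-5, 25), (-5, 22), (-5, 14), (-5, 19), (-4, 15), (-4, 26), (-4, 27), (-3, 22), (-2, 16), (-2, 24), (-2, 27), (-2, 18), (-1, 26), (0, 24), (0, 19), (0, 27), (0, 21), (0, 15), (1, 26), (2, 28), (2, 24), (2, 21), (3, 18), (3, 14), (3, 26), (4, 21), (5, 23), (5, 26), (5, 14), (5, 16), (5, 27), (7, 14), (7, 16), (8, 17), (10, 16), (10, 17), (11, 17), (12, 15), (13, 17), (15, 15), (15, 16), (16, 16)]
rear 253 c [551.9 127.1  79.7] n [-0.771  0.085  0.632] h [ 0.109  0.994 -0.   ] up [ 0.628 -0.069  0.775] yaw -6.265620647828217
 h rng [-15.1 -14.2  14.9  16.2]  up rng [-31.3 -29.7  25.6  26.7]
 top pts (h,up): [(-15, 24), (-15,
[... 251 characters left out ...]
-6, 18), (-6, 25), (-4, 22), (-4, 14), (-4, 24), (-4, 19), (-4, 16), (-4, 25), (-2, 24), (-2, 18), (-2, 15), (-2, 20), (-1, 25), (-1, 26), (0, 24), (0, 21), (1, 18), (1, 25), (1, 14), (3, 27), (3, 21), (3, 24), (3, 18), (4, 13), (4, 25), (5, 26), (5, 23), (6, 19), (6, 16), (6, 26), (7, 26), (8, 22), (8, 17), (8, 19), (9, 25), (10, 26), (10, 23), (10, 20), (10, 17), (10, 27), (12, 25), (12, 23), (12, 19), (13, 26), (13, 13), (13, 15), (13, 27), (15, 25), (15, 21), (15, 18), (16, 14)]
rest ((483.62353515625, -225.6791229248047), (139.68524169921875, 59.92745590209961), 80.79373168945312)
rest ((483.39141845703125, -225.49945068359375), (91.77686309814453, 51.23157501220703), 80.51515197753906)
```

View pics/z.png

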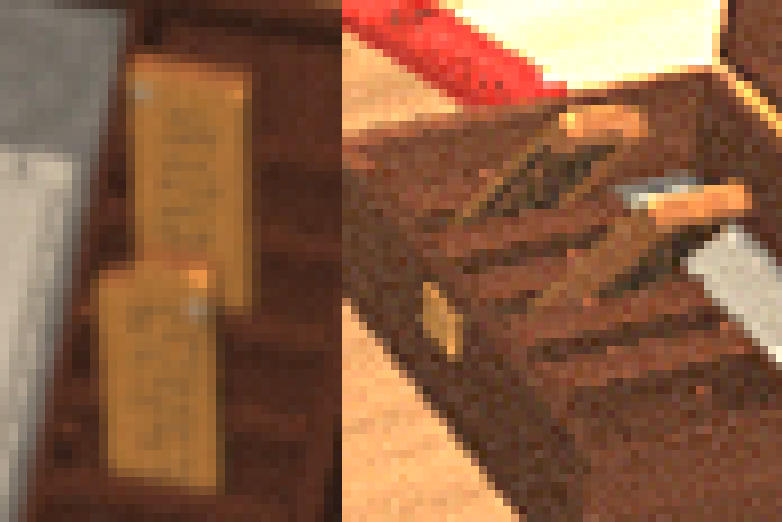

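The front comb's top edge stops at up=17 for h>6 and reaches 27 elsewhere. So its notch is at the top left, and the front comb is comb_a. The tool always points down, so I'll grip the comb by its long edges, draw it out along the slant, then pivot it level in the grip against the rest.

```bash
cat > d.py <<'E'
from h import *
import sys
x,y,z,a=map(float,sys.argv[1:5])  # TCP world target, yaw (deg) of tool x
s=sense(); M=Rq(s["tool_rot"]).as_matrix(); p=np.array(s["tool_pos"])
yaw=np.degrees(np.arctan2(M[1,0],M[0,0]))
print("t",s["time"],"pos",p.round(1),"yaw",yaw.round(1),"tilt",M[2].round(3),"q",np.round(s["joint_pos"],2),"gap",round(s["finger_gap"],2),"F",np.round(s["force"],1))
print("shift",(M.T@(np.array([x,y,z])-p)).round(1),"twist",round(-((a-yaw+180)%360-180),1))
E
python3 -m jog '[[[518,-643,0],20,-1],[[518,-643,0],20,-1],[[518,-643,0],20,-1],[[518,-643,0],20,-1],[[518,-643,0],20,-1]]' 30
python3 d.py 501.3 133.7 180 -6.9
```

```text
time: 0.9
tool_pos: [249.7, -382.5, 242.5]
tool_rot: [0.0, 0.998, -0.062, 0.0]
force: [0.3, 0.1, 0.2]
finger_gap: 1.0
gripper_force: 0.0
t 0.9 pos [ 249.7 -382.5  242.5] yaw -7.1 tilt [ 0.  0. -1.] q [-1.02  0.17  1.99  0.    0.98  0.68] gap 1.0 F [0.3 0.1 0.2]
shift [ 185.8 -543.4   62.4] twist -0.2
```

```bash
python3 -m jog '[[[186,-543,0],0,-1],[[186,-543,0],0,-1],[[186,-543,0],0,-1],[[186,-543,0],0,-1],[[186,-543,0],0,-1]]'
python3 d.py 501.3 133.7 180 -6.9
```

```text
time: 1.4
tool_pos: [359.3, -157.7, 242.7]
tool_rot: [0.0, 0.998, -0.062, 0.001]
force: [1.6, -0.7, 1.2]
finger_gap: 0.999
gripper_force: 0.0
t 1.4 pos [ 359.3 -157.7  242.7] yaw -7.1 tilt [ 0.001  0.    -1.   ] q [-0.44  0.07  2.11 -0.    0.96  1.25] gap 1.0 F [ 1.6 -0.7  1.2]
shift [ 104.9 -306.8   62.8] twist -0.2
```

```bash
python3 -m jog '[[[105,-307,0],0,-0.4],[[105,-307,0],0,-0.4],[[105,-307,0],0,-0.4],[[105,-307,0],0,-0.4],[[105,-307,0],0,-0.4]]'
python3 d.py 501.3 133.7 140 -6.9
```

```text
time: 1.9
tool_pos: [468.7, 67.5, 242.7]
tool_rot: [-0.0, 0.998, -0.061, 0.0]
force: [0.2, -0.5, 0.5]
finger_gap: 0.7
gripper_force: 0.0
t 1.9 pos [468.7  67.5 242.7] yaw -7.0 tilt [ 0.001 -0.    -1.   ] q [ 0.12  0.2   1.96 -0.    0.99  1.81] gap 0.7 F [ 0.2 -0.5  0.5]
shift [ 24.1 -69.6 102.7] twist -0.1
```

```bash
python3 -m jog '[[[35,-76,0],0,-0.4],[[35,-76,0],0,-0.4],[[35,-76,40],0,-0.4],[[35,-76,80],0,-0.4],[[35,-76,80],0,-0.4]]'
python3 d.py 501.3 133.7 63 -6.9
```

```text
time: 2.4
tool_pos: [508.7, 135.9, 158.0]
tool_rot: [0.001, 0.998, -0.061, -0.005]
force: [0.1, -0.4, -0.4]
finger_gap: 0.7
gripper_force: 0.0
t 2.4 pos [508.7 135.9 158. ] yaw -7.0 tilt [-0.009  0.003 -1.   ] q [ 0.24  0.4   1.9  -0.    0.85  1.93] gap 0.7 F [ 0.1 -0.4 -0.4]
shift [-6.2  2.8 95.1] twist -0.1
```

```bash
python3 -m jog '[[[-6,3,0],0,-0.4],[[-6,3,0],0,-0.4],[[-6,3,0],0,-0.4]]'
python3 d.py 501.3 133.7 63 -6.9
```

```text
time: 2.7
tool_pos: [506.9, 134.2, 164.4]
tool_rot: [-0.001, 0.998, -0.062, 0.002]
force: [0.4, -0.8, -0.1]
finger_gap: 0.7
gripper_force: 0.0
t 2.7 pos [506.9 134.2 164.4] yaw -7.1 tilt [ 0.003 -0.001 -1.   ] q [0.24 0.39 1.91 0.   0.84 1.93] gap 0.7 F [ 0.4 -0.8 -0.1]
shift [ -5.8   1.3 101.4] twist -0.2
```

```bash
python3 -m jog '[[[-6,1,30],0,-0.4],[[-6,1,65],0,-0.4],[[-6,1,90],0,-0.4],[[-6,1,100],0,-0.4],[[-6,1,100],0,-0.4]]'
python3 d.py 501.3 133.7 63 -6.9
python3 - <<'E'
from h import *
o=[]
im=get_image("scene"); a=im["img"][100:230,290:430]
b=get_image("top")["img"][165:275,110:228]
a=cv2.resize(a,(400,371)); b=cv2.resize(b,(398,371))
cv2.imwrite("pics/g1.png",cv2.cvtColor(cv2.convertScaleAbs(np.hstack([a,b]),alpha=1.4,beta=10),cv2.COLOR_RGB2BGR))
E
```

```text
time: 3.2
tool_pos: [499.8, 133.8, 62.3]
tool_rot: [0.0, 0.998, -0.062, -0.0]
force: [0.3, 0.4, 0.7]
finger_gap: 0.698
gripper_force: 0.0
t 3.2 pos [499.8 133.8  62.3] yaw -7.1 tilt [-0.001  0.    -1.   ] q [0.24 0.56 1.96 0.   0.63 1.93] gap 0.7 F [0.3 0.4 0.7]
shift [ 1.5 -0.  -0.7] twist -0.2
```

View pics/g1.png

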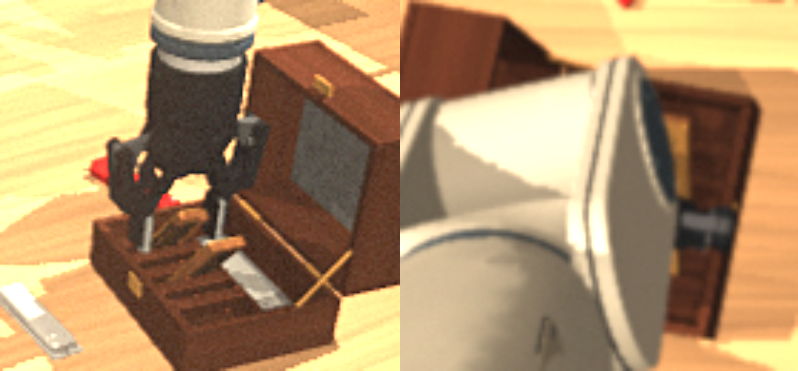

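The left panel shows the fingers straddling the front comb's long edges, around (145,235) and (222,215), with the rear comb clear in front. I'll close the fingers now.

```bash
python3 -m jog '[[[1,0,0],0,1],[[1,0,0],0,1],[[1,0,0],0,1],[[1,0,0],0,1],[[1,0,0],0,1]]' 40
python3 -m jog '[[[0,0,0],0,1],[[0,0,0],0,1]]' 40
python3 d.py 564 126 141 -6.9
```

```text
time: 3.8
tool_pos: [501.8, 134.1, 63.5]
tool_rot: [-0.0, 0.998, -0.062, 0.001]
force: [-0.1, -0.1, 7.1]
finger_gap: 0.344
gripper_force: 39.5
time: 4.0
tool_pos: [501.8, 134.1, 63.5]
tool_rot: [-0.0, 0.998, -0.062, 0.001]
force: [0.6, 0.1, 8.4]
finger_gap: 0.342
gripper_force: 39.5
t 4.0 pos [501.8 134.1  63.5] yaw -7.1 tilt [ 0.002 -0.001 -1.   ] q [0.24 0.55 1.96 0.   0.63 1.93] gap 0.34 F [0.6 0.1 8.4]
shift [ 62.9   0.3 -77.3] twist -0.2
```

```bash
python3 -m jog '[[[6,0,-8],0,1],[[18,0,-24],0,1],[[36,0,-48],0,1],[[54,0,-72],0,1],[[60,0,-88],0,1]]'
python3 -m jog '[[[0,0,-25],0,1],[[0,0,-50],0,1],[[0,0,-50],0,1],[[0,0,-50],0,1]]'
python3 d.py 564 126 141 -6.9
python3 - <<'E'
from h import *
im=get_image("scene"); np.save("s2.npy",pts(im)); a=im["img"][60:230,270:430]
cv2.imwrite("pics/g2.png",cv2.cvtColor(cv2.convertScaleAbs(cv2.resize(a,(560,595),interpolation=cv2.INTER_CUBIC),alpha=1.4,beta=10),cv2.COLOR_RGB2BGR))
E
```

```text
time: 4.5
tool_pos: [563.0, 126.4, 153.0]
tool_rot: [-0.0, 0.998, -0.062, 0.002]
force: [-0.3, -0.2, -0.2]
finger_gap: 0.342
gripper_force: 39.8
time: 4.9
tool_pos: [560.5, 126.4, 201.0]
tool_rot: [-0.0, 0.998, -0.062, 0.001]
force: [0.0, -0.0, -0.9]
finger_gap: 0.344
gripper_force: 39.8
t 4.9 pos [560.5 126.4 201. ] yaw -7.1 tilt [ 0.001 -0.    -1.   ] q [ 0.2   0.4   1.78 -0.    0.96  1.9 ] gap 0.34 F [ 0.  -0.  -0.9]
shift [ 3.4 -0.  60. ] twist -0.2
```

View pics/g2.png

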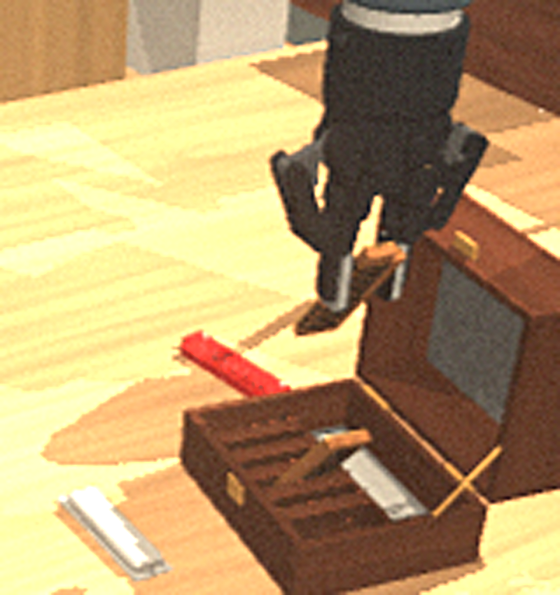

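The comb is out at (350,290), held with its notch end up, and the rear comb is still seated at (330,450). Next I'll measure the rest's rib profile and head there.

```bash
python3 - <<'E'
from h import *
T=np.load("top0.npy"); q=T[(np.abs(T[...,0]-483)<60)&(np.abs(T[...,1]+225)<90)]
c=np.array([483.5,-225.6]); e=np.array([.16,.987]); w=np.array([.987,-.16])
u=(q[:,:2]-c)@e; x=(q[:,:2]-c)@w; k=np.abs(x)<20
for a in range(-80,80,4):
    m=k&(u>=a)&(u<a+4); print(a,np.median(q[m,2]).round(1),end="; ")
g=c+e*78; print("\npre TCP",g)
E
python3 d.py 496 -148.6 200 80.8
```

```text
-80 -0.4; -76 -2.2; -72 2.9; -68 8.8; -64 7.9; -60 8.2; -56 9.0; -52 8.5; -48 16.4; -44 18.2; -40 18.8; -36 13.8; -32 9.2; -28 8.7; -24 9.2; -20 8.1; -16 8.6; -12 8.1; -8 8.2; -4 7.8; 0 10.2; 4 9.2; 8 8.9; 12 9.1; 16 8.5; 20 9.5; 24 8.9; 28 8.8; 32 16.3; 36 18.6; 40 19.3; 44 12.5; 48 8.5; 52 9.4; 56 9.6; 60 9.3; 64 8.5; 68 1.5; 72 -1.6; 76 -1.8; 
pre TCP [ 495.98  -148.614]
t 4.95 pos [559.9 126.3 200.1] yaw -7.1 tilt [-0.001  0.    -1.   ] q [0.2  0.4  1.78 0.   0.96 1.9 ] gap 0.34 F [ 0.1  0.2 -0.3]
shift [-2.960e+01  2.806e+02  1.000e-01] twist -87.9
```

```bash
python3 -m jog '[[[-28,276,0],-40,1],[[-28,276,0],-40,1],[[-28,276,0],-40,1],[[-28,276,0],-40,1],[[-28,276,0],-40,1]]'
python3 d.py 496.8 -143.7 190 80.8
```

```text
time: 5.45
tool_pos: [508.0, -99.4, 199.1]
tool_rot: [-0.001, 0.96, 0.28, -0.001]
force: [1.2, -1.0, -0.1]
finger_gap: 0.344
gripper_force: 39.9
t 5.45 pos [508.  -99.4 199.1] yaw 32.5 tilt [-0.002 -0.002 -1.   ] q [-0.22  0.33  1.9  -0.    0.92  0.79] gap 0.34 F [ 1.2 -1.  -0.1]
shift [-33.3  31.3   9.1] twist -48.3
```

```bash
python3 -m jog '[[[-33,31,0],-48,1],[[-33,31,0],-48,1],[[-33,31,0],-48,1],[[-33,31,0],-48,1],[[-33,31,0],-48,1]]'
python3 -m jog '[[[0,0,0],-10,1],[[0,0,0],-10,1],[[0,0,0],-10,1]]'
python3 d.py 496.8 -143.7 80 80.8
```

```text
time: 5.95
tool_pos: [497.1, -141.8, 199.0]
tool_rot: [-0.001, 0.794, 0.608, -0.001]
force: [-0.7, 0.5, -1.1]
finger_gap: 0.34
gripper_force: 39.9
time: 6.25
tool_pos: [497.5, -141.7, 199.5]
tool_rot: [-0.001, 0.741, 0.672, -0.0]
force: [0.3, -0.7, 0.4]
finger_gap: 0.346
gripper_force: 39.9
t 6.25 pos [ 497.5 -141.7  199.5] yaw 84.4 tilt [ 0.    -0.002 -1.   ] q [-0.3   0.33  1.9  -0.    0.92 -0.2 ] gap 0.35 F [ 0.3 -0.7  0.4]
shift [ -2.1  -0.3 119.5] twist 3.6
```

```bash
python3 -m jog '[[[-2,0,40],4,1],[[-2,0,80],4,1],[[-2,0,112],4,1],[[-2,0,112],4,1],[[-2,0,112],4,1]]' 35
python3 d.py 497.6 -138.7 16 80.8
python3 - <<'E'
from h import *
im=get_image("scene"); a=im["img"][150:280,150:290]
cv2.imwrite("pics/g3.png",cv2.cvtColor(cv2.convertScaleAbs(cv2.resize(a,(560,520),interpolation=cv2.INTER_CUBIC),alpha=1.4,beta=10),cv2.COLOR_RGB2BGR))
E
```

```text
time: 6.75
tool_pos: [497.7, -143.7, 88.2]
tool_rot: [-0.001, 0.764, 0.646, -0.0]
force: [0.2, 0.3, -0.5]
finger_gap: 0.346
gripper_force: 39.9
t 6.75 pos [ 497.7 -143.7   88.2] yaw 80.4 tilt [ 0.    -0.002 -1.   ] q [-0.3   0.51  1.95  0.    0.68 -0.14] gap 0.35 F [ 0.2  0.3 -0.5]
shift [ 4.9 -0.8 72.2] twist -0.4
```

View pics/g3.png

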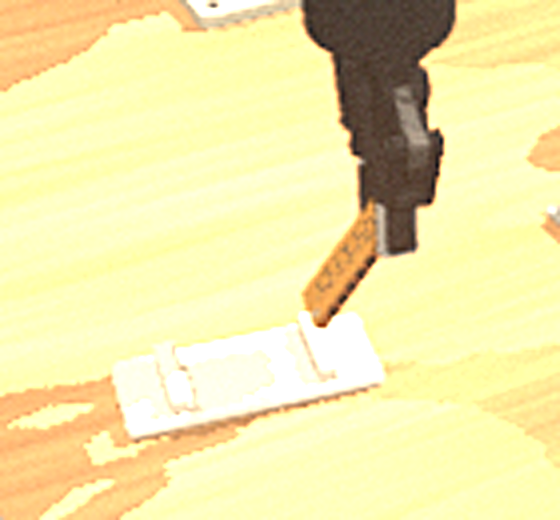

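The comb's lower end hangs at (318,320), just above the rest's left rib, as planned. Now I'll press it down slowly so it pivots.

```bash
python3 -m jog '[[[0,0,8],0,1],[[0,0,14],0,1],[[1,0,20],0,1],[[1,0,26],0,1],[[2,0,30],0,1]]' 30
python3 d.py 497.6 -138.7 16 80.8
```

```text
time: 7.3
tool_pos: [500.3, -141.2, 60.2]
tool_rot: [0.001, 0.763, 0.646, 0.002]
force: [0.4, 10.2, 17.5]
finger_gap: 0.344
gripper_force: 38.3
t 7.3 pos [ 500.3 -141.2   60.2] yaw 80.5 tilt [ 0.001  0.004 -1.   ] q [-0.3   0.56  1.96  0.    0.62 -0.13] gap 0.34 F [ 0.4 10.2 17.5]
shift [ 1.9 -3.3 44.2] twist -0.3
```

```bash
python3 -m jog '[[[0,0,6],0,1],[[1,0,12],0,1],[[2,0,18],0,1],[[2,0,24],0,1],[[3,0,29],0,1]]' 25
python3 d.py 497.6 -138.7 16 80.8
```

```text
time: 7.8
tool_pos: [500.0, -139.2, 30.1]
tool_rot: [0.001, 0.763, 0.646, 0.001]
force: [-0.0, 1.5, 6.0]
finger_gap: 0.341
gripper_force: 35.5
t 7.8 pos [ 500.  -139.2   30.1] yaw 80.5 tilt [-0.     0.003 -1.   ] q [-0.29  0.62  1.96  0.    0.56 -0.13] gap 0.34 F [-0.   1.5  6. ]
shift [ 0.1 -2.5 14.1] twist -0.3
```

```bash
python3 -m jog '[[[0,0,5],0,1],[[0,0,9],0,1],[[0,0,13],0,1],[[0,0,14],0,1],[[0,0,14],0,1]]' 25
python3 - <<'E'
from h import *
print(sense()["tool_pos"])
im=get_image("scene"); a=im["img"][150:280,150:290]; W=pts(im); np.save("s4.npy",W)
cv2.imwrite("pics/g4.png",cv2.cvtColor(cv2.convertScaleAbs(cv2.resize(a,(560,520),interpolation=cv2.INTER_CUBIC),alpha=1.4,beta=10),cv2.COLOR_RGB2BGR))
E
```

```text
time: 8.3
tool_pos: [499.9, -138.9, 16.1]
tool_rot: [0.001, 0.763, 0.646, 0.001]
force: [0.3, 3.2, 5.3]
finger_gap: 0.34
gripper_force: 35.8
[ 499.88593931 -138.86779462   16.06795564]
```

View pics/g4.png

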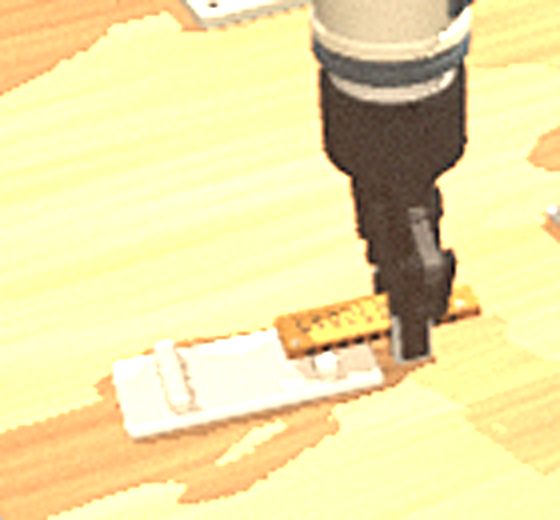

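The comb lies across the left rib from (280,335) to (475,300) and is nearly level, brass up. I'll tighten the grip, lift it over the rest's centre and measure.

```bash
python3 -m jog '[[[0,0,0],0,1],[[0,0,0],0,1],[[0,0,-20],0,1],[[0,0,-45],0,1],[[0,0,-52],0,1]]' 50
python3 -m jog '[[[-20,0,0],0,1],[[-45,0,0],0,1],[[-66,2,0],0,1],[[-66,2,0],0,1],[[-66,2,0],0,1]]'
python3 d.py 486.8 -205.4 67 80.8
python3 - <<'E'
from h import *
W=np.nanmedian([pts(get_image("scene")) for _ in range(5)],0); im=get_image("scene"); I=im["img"]
c=np.array([483.5,-225.6]); e=np.array([.16,.987]); w=np.array([.987,-.16])
hsv=cv2.cvtColor(I,cv2.COLOR_RGB2HSV)
u=(W[...,:2]-c)@e; x=(W[...,:2]-c)@w
m=(np.abs(u)<75)&(np.abs(x)<25)&(W[...,2]>50)&(W[...,2]<100)
m&=(hsv[...,0]<30)&(hsv[...,1]>90)&(hsv[...,2]>60)
p=W[m]; p=p[p[:,2]>np.median(p[:,2])-12]; 
for k in range(6):
    q=p.mean(0); n=np.linalg.svd(p-q,full_matrices=0)[2][2]; n*=np.sign(n[2]); p=p[np.abs((p-q)@n)<3]
print(len(p),"face",q.round(1),"n",n.round(3),"tilt along u",(n[:2]@e).round(3),"x",(n[:2]@w).round(3))
U=(p[:,:2]-c)@e; X=(p[:,:2]-c)@w; print(np.percentile(U,[0,2,98,100]).round(1),np.percentile(X,[0,2,98,100]).round(1))
r=cv2.minAreaRect(p[:,:2].astype(np.float32)); print(r)
a=I[130:260,150:290]
cv2.imwrite("pics/g5.png",cv2.cvtColor(cv2.convertScaleAbs(cv2.resize(a,(560,520),interpolation=cv2.INTER_CUBIC),alpha=1.4,beta=10),cv2.COLOR_RGB2BGR))
E
```

```text
time: 8.85
tool_pos: [500.2, -139.3, 69.4]
tool_rot: [0.002, 0.763, 0.646, 0.001]
force: [0.7, -0.1, -0.0]
finger_gap: 0.339
gripper_force: 50.4
time: 9.35
tool_pos: [489.6, -204.4, 67.0]
tool_rot: [-0.0, 0.763, 0.646, -0.0]
force: [-0.1, 0.3, -1.0]
finger_gap: 0.338
gripper_force: 50.4
t 9.35 pos [ 489.6 -204.4   67. ] yaw 80.5 tilt [ 0. -0. -1.] q [-0.42  0.56  1.93  0.    0.65 -0.25] gap 0.34 F [-0.1  0.3 -1. ]
shift [-1.5 -2.6  0. ] twist -0.3
373 face [ 488.  -230.2   78.3] n [ 0.042 -0.055  0.998] tilt along u -0.048 x 0.05
[-47.8 -46.3  59.7  61.9] [-14.5 -12.2  17.8  18.3]
((486.4814147949219, -218.94110107421875), (109.78636932373047, 32.82136154174805), 80.8243408203125)<stdin>:2: RuntimeWarning: All-NaN slice encountered
```

View pics/g5.png

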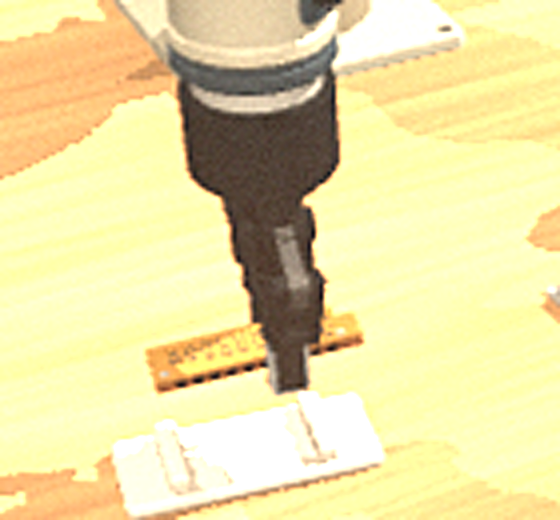

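The comb is held level over the rest (tilt about 0.07 rad), brass up, notched end left, 7 mm off centre. I'll trim that, let it settle and hand in.

```bash
python3 -m jog '[[[-3,-1,0],0,1],[[-7,-2,0],0,1],[[-7,-2,0],0,1],[[-7,-2,0],0,1],[[-7,-2,0],0,1]]' 50
python3 -m jog '[[[0,0,0],0,1],[[0,0,0],0,1],[[0,0,0],0,1]]'
python3 -c "
from bench import *
print(finish_job())"
```

```text
time: 10.15
tool_pos: [486.7, -211.0, 67.3]
tool_rot: [0.0, 0.763, 0.646, 0.0]
force: [-0.1, 0.8, -0.3]
finger_gap: 0.337
gripper_force: 50.4
time: 10.45
tool_pos: [486.8, -210.9, 67.3]
tool_rot: [-0.0, 0.763, 0.646, 0.0]
force: [0.2, -0.0, -1.4]
finger_gap: 0.342
gripper_force: 50.4
the job is handed in; nothing more can be done
None
```

I handed the job in at about 10.5 s, with no verdict returned: the front comb (comb_a) is held about 50 mm above the rest, brass side up, level to about 0.07 rad, centred, notched end left; the rear comb was still in its groove when last seen, just after the draw.

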